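Open the filter box: press the snap tab, push the cover off

ROBOT

A 7-joint arm with a two-finger parallel gripper is mounted at the origin on a cart in front of the work surface, level with it; the furniture and walls round the work are solid. World frame = base frame: x ahead of the robot, y to its left, z up, the work surface at z = 0. Lengths are in m, angles in rad, forces in N, time in s.
With the tool pointing down it reaches from about 0.4 to 0.85 m from the base axis. Payload 4.5 kg.
Tool frame: the origin (TCP) lies midway between the tips of the shut fingers; the grasp point (between the pads) lies 19 mm behind it (arm.tcp_to_grasp is the distance from the TCP to the grasp point, in m); z points along the fingers, y is the direction in which the jaws open and shut (so a half turn about z gives the same grasp; the last joint's range is limited). The gripper opens to 88 mm and grips with 3 to 60 N. Pads are 18 mm wide; open, the fingers measure 123 mm over their backs; the gripper's body (75 mm by 187 mm) begins 45 mm behind the grasp point.
Start: joints at [-1.098, 0.689, -0.195, 1.565, 0.157, 0.902, -0.215], TCP at [0.266, 0.566, 0.239] pointing down, gripper open.
Joint ranges: [-3.01, 3.01], [-0.46, 2.08], [-1.47, 1.51], [0.13, 2.56], [-1, 4.14], [0.04, 2.09], [-2.66, 2.66]. Speed limits (rad/s): [2.57, 2.57, 3.14, 3.14, 3.14, 3.14, 3.14].

INTERFACE

Orientations are given as a unit quaternion [x, y, z, w].
In Python, from plant import arm gives the robot as it stands.
- The arm moves only by the tool apply_moves, never from a script. Its argument "moves" is a list that holds one entry, the list of rows, each a list of 5 numbers: the shift along the world's x, y, z in mm, then the turn about the world's z in rad, then the finger opening in mm, from 0 to 88.1. A call has exactly 5 rows; each row is the pose to reach, as a shift and turn from the pose commanded when the call began; what a row does not reach only later rows make up. A row lasts 1/12 s, in which the tool goes at most 41.7 mm and 7.16 degrees, less where a joint would pass 70% of its speed; a pose out of reach is approached as far as the arm can. A call with a gripper value outside its range is refused whole. The fingers move at their own pace and stop on an object; the grip force is fixed at half the most. Time passes only in rows, so rows that repeat a pose let the fingers close, or fill a call up. It gives the time, the measured TCP pose, the force and the opening at its end, in the units of the state.
- arm.get_state(): the state, without advancing time (a new reading comes with each control period).
- arm.get_image(name): name is "side" or "top"; returns a dict with "img" (480x640x3 uint8, red, green, blue), "fx", "fy", "cx", "cy" (pixels), "k1" (the pictures are not rectified: a ray, as slopes to the right and down, at radius r is drawn at 1 + k1 r^2 times it, then the intrinsics apply), "R" (3x3) and "t" (3): a world point X has camera coordinates R X + t. Camera axes: x right, y down, z forward; pixel columns grow to the right and rows downward; lengths in m; the calibration is good to about 2 mm. A picture is of the moment at which its call begins. There is no depth.
- arm.close_job(): hands the job in, once; it reports no verdict.
The state is a dict: "clock": time; "q": joint angles; "joint_vel": joint speeds; "joint_torque": joint torques, N m; "eef_pos": TCP position; "ee_rot": TCP orientation; "wrist_force": force on the tool from outside, world axes, zero at the start; "moment": the same for the moment, N m; "gripper_width": opening from 0.0 (shut) to 1.0 (fully open).
Only numpy, scipy, OpenCV 4.12 (cv2) and the standard library are available. Lean on these libraries where they do the work, as an engineer would, in place of code of your own. Each camera call takes 0.05 s, during which the arm holds its last target.

TASK

Open the filter compartment of the white filter box: press its snap tab down with closed fingertips until the cover springs loose, then push the cover by its raised ledge along the runners until the whole filter opening is uncovered and the cover lies flat on the landing at the other end of the box. Only press and push: do not lift or tip the cover, and leave the things around the box where they are. Finish with the tab back up and the hand clear.

Things in the scene. Friction and masses are not known exactly. Their poses are not given: they have to be found in the camera images.
- filter_box: White filter box fixed to the worktop, 242 (x) x 114 (y) x 60 mm, the snap tab at its -x end. Origin: centre of its underside, on the worktop; +x is the way the cover slides off, z up. The cover slides on side runners (top z = 50 mm) between side walls (top z = 56 mm), 1.5 mm play each side. A hose spigot sticks 26 mm out of the +y side at x = -25 mm, below z = 36 mm.
- cover: Loose flat grey cover, 82 (x) x 100 (y) x 5 mm, 0.1 kg. Origin: centre of its underside; axes as the box's. It starts at box x = -30, y = 0, z = 50 mm, caught under its -x edge: it will not move until the tab is pressed, then springs to about x = -16 mm. A push ledge 10 (x) x 60 (y) mm across its top rises 18 mm above the plate (top at box z = 73 mm).
- opening (a point): Centre of the filter opening in the box (box x = -25, y = 0, z = 50 mm), 60 (x) x 73 (y) mm, under the cover at the start. It is fully clear once the cover's origin is past box x = 46 mm.
- end_stop (a point): Middle of the inner face of the end stop that closes the landing (box x = 109, y = 0, z = 55 mm; the stop's top is at z = 60 mm). The landing is the shallow trough between opening and stop. The cover's +x edge meets the stop when its origin is at box x = 68 mm.
- push_face (a point): Centre of the upright rear (-x) face of the cover's push ledge, 20 mm behind the cover's origin and 14 mm above it (box z = 64 mm). Push here towards the box's +x. The plate's top is 9 mm lower (box z = 55 mm).
- tab_top (a point): Centre of the top of the snap tab's pad, a grey ribbed pad 37 (x) x 34 (y) mm standing at the -x end of the box (box x = -98.5, y = 0, z = 66 mm when up). Press it straight down.
- snap_tab (a joint): Travel of the snap tab in m: 0 up, 0.008 fully down. Sprung: 1.5 to 3.5 N, up to about 7 N with the catch's friction. The cover is freed at about 0.005 and springs 14 mm forward while the tab is down. Let go, the tab comes back up and does not catch the cover again.
- tape_2: Green roll of tape lying flat, 70 mm across, 13 mm high, beside the box on its +y side; origin under its centre. Loose; leave it.
- timer: White bench timer lying on its back, 75 x 75 x 17 mm, beside the box on its -y side; origin under its centre. Loose; leave it.
- bottle_3: Small brown bottle, 46 mm across, 88 mm high, standing beyond the end stop; origin under its centre. Loose; leave it.
- beaker: Empty translucent beaker, 64 mm across, 76 mm high, standing left of the box; origin under its centre. Loose; leave it.
- marker_3: Marker pen, 134 mm long, 14 mm high, lying left of the box; origin under its centre. Loose; leave it.

How it is judged:
By the outcome, as a careful person would: the job done as asked, in the order asked, and still so for the second after the job is handed in, with the robot touching nothing.
It also fails if it takes over 38 s, if anything falls off the work surface, if the arm or the gripper's body presses on something with over 40 N, if the wrist force passes 120 N, or if a joint passes its speed limit or range.

## Working session

There is one attempt and no reset: what is moved stays moved. The work goes in short steps, Python scripts to look and compute and a tool call to move; the robot and the scene stay as the last step left them, time stands still between calls to the robot, and variables do not carry over. Pictures are saved under pics/ and viewed, and the job is handed in when it is done.

Besides the shell and the picture viewer there is one more tool, called as name(argument=value, ...) on one line, values as JSON. apply_moves: Moves the arm, as the interface text tells. Its arguments: {"type":"object","properties":{"moves":{"type":"array"}},"required":["moves"]}

```bash
mkdir -p pics; ls; python3 - <<'E'
from plant import arm
import cv2,pickle
s=arm.get_state();print(s)
for n in("side","top"):
    d=arm.get_image(n);cv2.imwrite(f"pics/{n}0.png",d["img"][:,:,::-1]);pickle.dump(d,open(f"{n}0.pkl","wb"))
    print(n,d["fx"],d["fy"],d["cx"],d["cy"],d["k1"],d["R"],d["t"])
E
```

```text
pics
{'clock': 0.0, 'q': array([-1.09818031,  0.68999659, -0.19452266,  1.56635557,  0.15727832,
        0.90250247, -0.21513476]), 'joint_vel': array([ 7.18318161e-04, -1.46744546e-03, -1.62200785e-03,  2.22803664e-03,
       -7.27609749e-05,  4.39365998e-04, -8.04668851e-04]), 'joint_torque': array([-1.56169306e-03, -5.27555144e+01, -1.26768060e+00, -1.53434533e+01,
       -5.27176692e-02,  6.36090888e-03,  1.77068428e-04]), 'eef_pos': array([0.26530508, 0.56518376, 0.23789931]), 'ee_rot': array([ 2.17630141e-01,  9.76030863e-01, -9.24227529e-04, -1.47921403e-04]), 'wrist_force': array([-0.40966216, -0.32663533,  0.99285007]), 'moment': array([ 0.03282991,  0.07353434, -0.00045216]), 'gripper_width': 1.0003915594063952}
side 475.1620064742134 475.1620064742134 321.8986407291841 237.6208251656576 -0.07256700364489034 [[ 0.87751124 -0.47954774 -0.00282687]
 [-0.27896564 -0.50565908 -0.81638659]
 [ 0.39006691  0.71717701 -0.57749887]] [-0.34582338  0.38813368  0.54097785]
top 482.9810018402954 482.9810018402954 319.1743157884548 237.93903544617734 -0.07354879714064537 [[ 0.02701577 -0.99914624  0.03125599]
 [-0.99859698 -0.02839907 -0.04469405]
 [ 0.04554353 -0.0300047  -0.99851165]] [0.31457577 0.57705032 0.9242144 ]
```

View pics/top0.png

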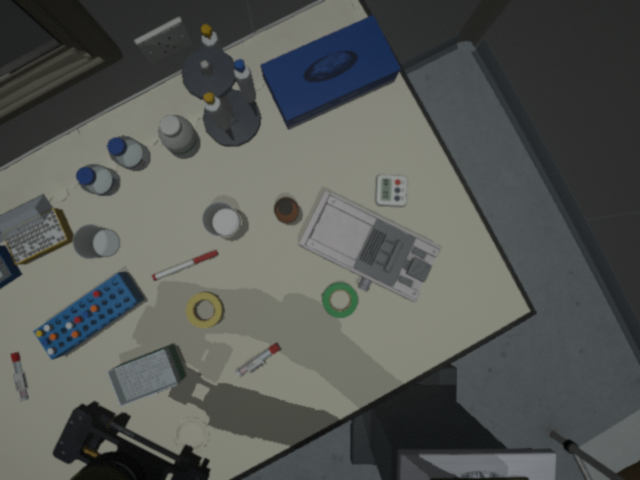

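View pics/side0.png

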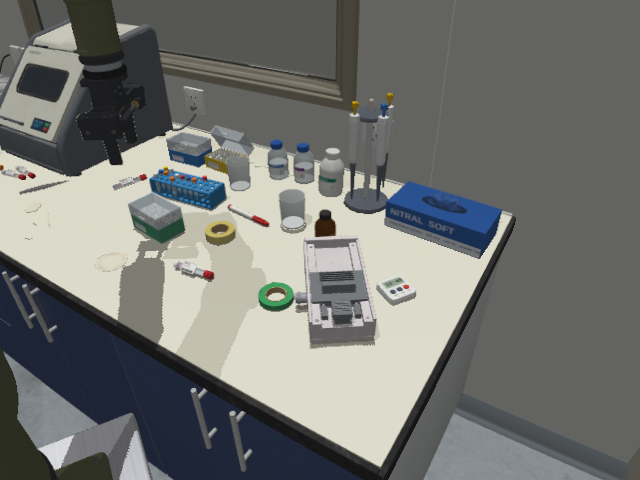

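```bash
python3 - <<'E'
import cv2
a=cv2.imread("pics/top0.png")[170:320,270:470];cv2.imwrite("pics/topc.png",cv2.resize(a,(800,600),interpolation=cv2.INTER_CUBIC))
a=cv2.imread("pics/side0.png")[230:350,255:415];cv2.imwrite("pics/sidec.png",cv2.resize(a,(800,600),interpolation=cv2.INTER_CUBIC))
E
```

```text
(no output)
```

View pics/topc.png

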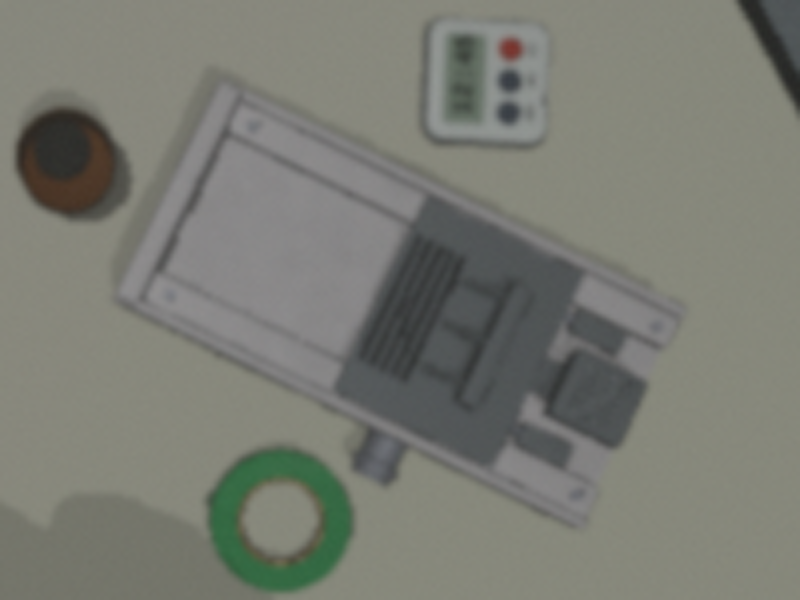

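View pics/sidec.png

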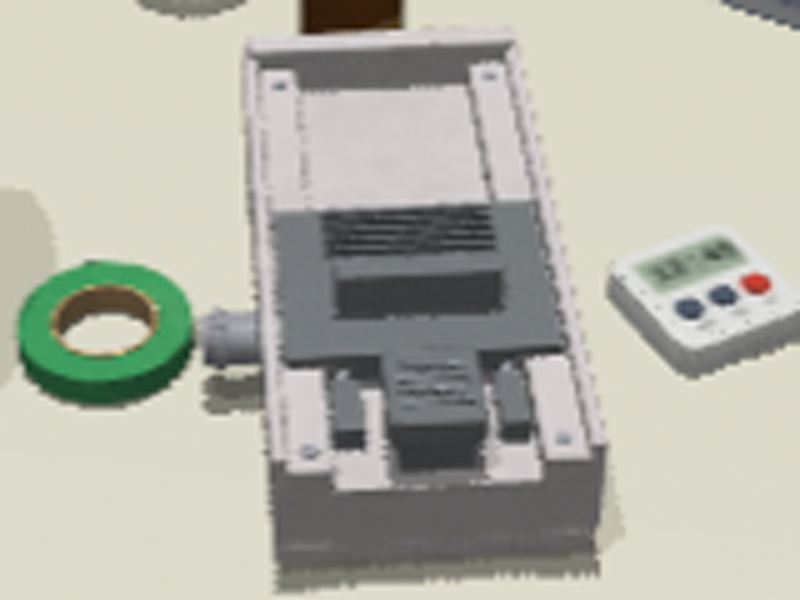

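```bash
cat > h.py <<'E'
import numpy as np,pickle,cv2
from scipy.optimize import least_squares
def K(d): return np.array([[d["fx"],0,d["cx"]],[0,d["fy"],d["cy"]],[0,0,1.]])
def proj(d,X):
    P=np.asarray(X)@np.array(d["R"]).T+d["t"]; s=P[:,:2]/P[:,2:]
    s=s*(1+d["k1"]*(s**2).sum(1,keepdims=True)); return s*[d["fx"],d["fy"]]+[d["cx"],d["cy"]]
def ray(d,uv,z):
    p=cv2.undistortPoints(np.array(uv,float).reshape(-1,1,2),K(d),np.array([d["k1"],0,0,0.]))[:,0]
    R=np.array(d["R"]);c=-R.T@d["t"];v=np.c_[p,np.ones(len(p))]@R
    return c+v*((z-c[2])/v[:,2])[:,None]
def b2w(p,B):
    B=np.asarray(B,float);x,y,a=p[:3];c,s=np.cos(a),np.sin(a)
    return np.c_[x+c*B[:,0]-s*B[:,1],y+s*B[:,0]+c*B[:,1],B[:,2]]
E
python3 - <<'E'
from h import *
T=pickle.load(open("top0.pkl","rb"));S=pickle.load(open("side0.pkl","rb"))
cov=np.array([[11,-50,55],[-71,-50,55],[-71,50,55],[11,50,55]])/1e3
tab=np.array([[-80,-17,66],[-117,-17,66],[-117,17,66],[-80,17,66]])/1e3
tu=np.array([(430,195),(583,270),(490,465),(335,390),(582,350),(645,383),(615,445),(550,408)])/4+[270-.4,170-.4]
su=np.array([(535,203),(567,345),(285,358),(275,210),(487,418),(387,420)])/5+[255-.4,230-.4]
tB=np.r_[cov,tab];sB=np.r_[cov,tab[1:3]]
w=ray(T,tu,0.055)[:4];print(w)
def f(p,which):
    r=[]
    if 't' in which:r.append(proj(T,b2w(p,tB))-tu)
    if 's' in which:r.append(proj(S,b2w(p,sB))-su)
    return np.concatenate(r).ravel()
m=w.mean(0)
for k in('t','s','ts'):
    o=least_squares(lambda p:f(p,k),[m[0],m[1],1.1],loss='soft_l1');print(k,o.x,np.degrees(o.x[2]));print(f(o.x,k).reshape(-1,2).round(1).tolist())
p=o.x;np.save("box.npy",p)
print("tab,push,stop",b2w(p,np.array([[-98.5,0,66],[-50,0,64],[109,0,55]])/1e3))
# ring/timer/bottle
for n,u,z in(("tape",(280,520),.013),("timer",(487,82),.017),("bottle base",(75,150),.0),("bottletop",(62,150),.088)):
    print(n,ray(T,np.array([u])/4+[270,170],z))
E
```

```text
[[0.60516718 0.22596022 0.055     ]
 [0.57257405 0.15399796 0.055     ]
 [0.48167727 0.19546887 0.055     ]
 [0.51426047 0.26777662 0.055     ]]
t [0.55594583 0.23796009 1.13819911] 65.21400519156182
[[-0.5, -0.4], [0.8, 0.6], [0.5, 0.5], [-0.6, -0.5], [-1.0, -1.3], [1.2, -0.6], [0.7, 0.7], [-1.1, 0.9]]
s [0.55450304 0.2365962  1.12852998] 64.6600051498161
[[0.3, -0.7], [-0.3, 0.1], [-0.3, -0.1], [-0.0, -0.1], [0.3, 0.1], [0.0, 0.6]]
ts [0.5553281  0.23756298 1.13323525] 64.92959701700734
[[-0.2, -0.1], [1.0, 1.1], [0.5, 1.0], [-0.5, -0.3], [-0.8, -0.8], [1.4, 0.0], [0.8, 1.3], [-1.0, 1.5], [0.4, -1.2], [0.0, -0.5], [0.0, -0.6], [0.1, -0.4], [0.7, -0.5], [0.5, 0.1]]
tab,push,stop [[0.51359054 0.14834288 0.066     ]
 [0.53414152 0.19227359 0.064     ]
 [0.60151484 0.33629385 0.055     ]]
tape [[0.45015893 0.28753141 0.013     ]]
timer [[0.66347255 0.19286337 0.017     ]]
bottle base [[0.62616025 0.39113654 0.        ]]
bottletop [[0.61656789 0.39380379 0.088     ]]
```

apply_moves(moves=[[[10,-17,0,0,0],[30,-50,0,0,0],[50,-84,0,0,0],[70,-118,0,0,0],[90,-151,0,0,0]]])

```text
clock: 0.52
eef_pos: [0.356, 0.4128, 0.2384]
ee_rot: [0.217, 0.976, -0.0, -0.0]
wrist_force: [0.9, -1.1, -1.1]
gripper_width: 0.644
```

apply_moves(moves=[[[20,-34,0,0,0],[40,-67,0,0,0],[60,-101,0,0,0],[80,-134,0,0,0],[100,-168,0,0,0]]])

```text
clock: 0.93
eef_pos: [0.456, 0.2451, 0.2386]
ee_rot: [0.217, 0.976, -0.0, -0.0]
wrist_force: [0.7, -0.1, -0.7]
gripper_width: 0.265
```

apply_moves(moves=[[[20,-34,-10,0,0],[38,-64,-30,0,0],[52,-86,-55,0,0],[58,-98,-80,0,0],[58,-98,-90,0,0]]])

```text
clock: 1.35
eef_pos: [0.5135, 0.1436, 0.1458]
ee_rot: [0.221, 0.975, -0.003, -0.001]
wrist_force: [-0.0, 0.2, 0.4]
gripper_width: 0.008
```

apply_moves(moves=[[[0,0,-20,0,0],[0,0,-40,0,0],[0,0,-60,0,0],[0,0,-68,0,0],[0,0,-68,0,0]]])

```text
clock: 1.77
eef_pos: [0.5119, 0.1499, 0.0794]
ee_rot: [0.217, 0.976, -0.001, -0.002]
wrist_force: [0.2, 0.3, -0.7]
gripper_width: 0.006
```

```bash
cat > snap.py <<'E'
from plant import arm
import cv2,pickle,sys
k=sys.argv[1]
for n in("side","top"):
    d=arm.get_image(n);pickle.dump(d,open(f"{n}{k}.pkl","wb"));im=d["img"][:,:,::-1]
    a=im[170:320,270:470] if n=="top" else im[200:350,240:440]
    cv2.imwrite(f"pics/{n}{k}.png",cv2.resize(a,(800,600),interpolation=cv2.INTER_CUBIC))
s=arm.get_state();print(s["clock"],s["eef_pos"],s["ee_rot"],s["wrist_force"],s["gripper_width"],s["q"])
E
python3 snap.py 1
```

```text
1.8667 [0.51346449 0.14985555 0.08132211] [2.17034013e-01 9.76163982e-01 3.36809324e-04 6.72741559e-05] [0.36635736 0.56010946 0.28611305] 0.004932039433291554 [-0.27735956  0.82233422 -0.1543533   1.95903605  0.30578407  0.38183665
  0.46547725]
```

View pics/top1.png

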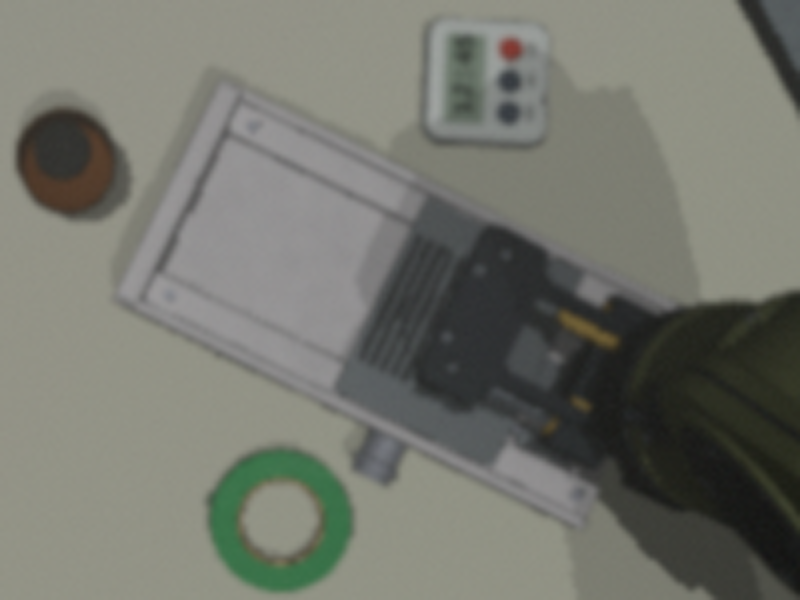

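View pics/side1.png

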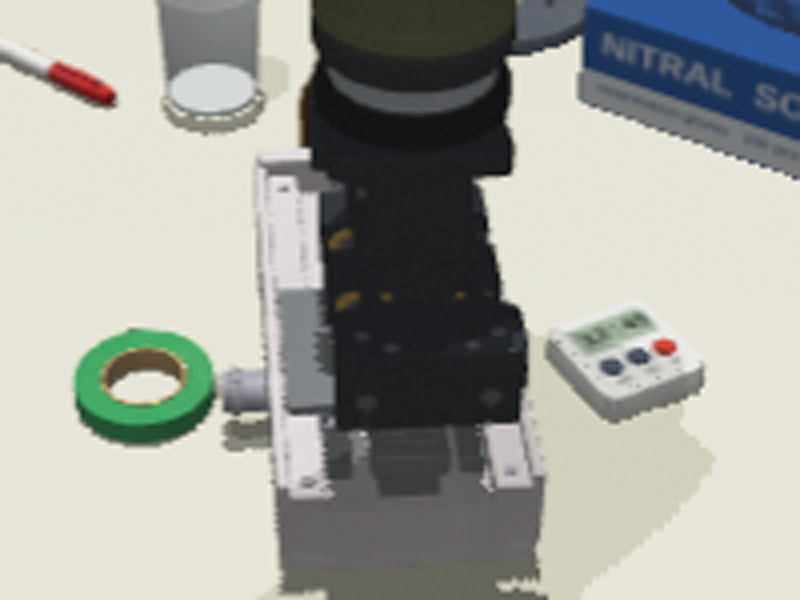

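apply_moves(moves=[[[0,-1,-7,0,0],[0,-1,-13,0,0],[0,-1,-17,0,0],[0,-1,-20,0,0],[0,-1,-21,0,0]]])

```text
clock: 2.28
eef_pos: [0.514, 0.1479, 0.0597]
ee_rot: [0.218, 0.976, 0.0, 0.0]
wrist_force: [0.4, -0.1, 3.4]
gripper_width: 0.009
```

apply_moves(moves=[[[0,0,-1,0,0],[0,0,-2,0,0],[0,0,-3,0,0],[0,0,-3,0,0],[0,0,-3,0,0]]])

```text
clock: 2.7
eef_pos: [0.514, 0.1478, 0.0581]
ee_rot: [0.218, 0.976, 0.0, 0.001]
wrist_force: [-1.0, -0.5, 14.5]
gripper_width: 0.003
```

```bash
python3 snap.py 2
```

```text
2.8 [0.51399845 0.14777023 0.0580804 ] [2.17786965e-01 9.75996009e-01 2.44553551e-04 7.53893567e-04] [-1.33136907 -0.73950009 13.53826114] 0.002010065386179893 [-0.28705313  0.86345714 -0.13271237  1.96739746  0.31798995  0.32898
  0.4562921 ]
```

View pics/top2.png

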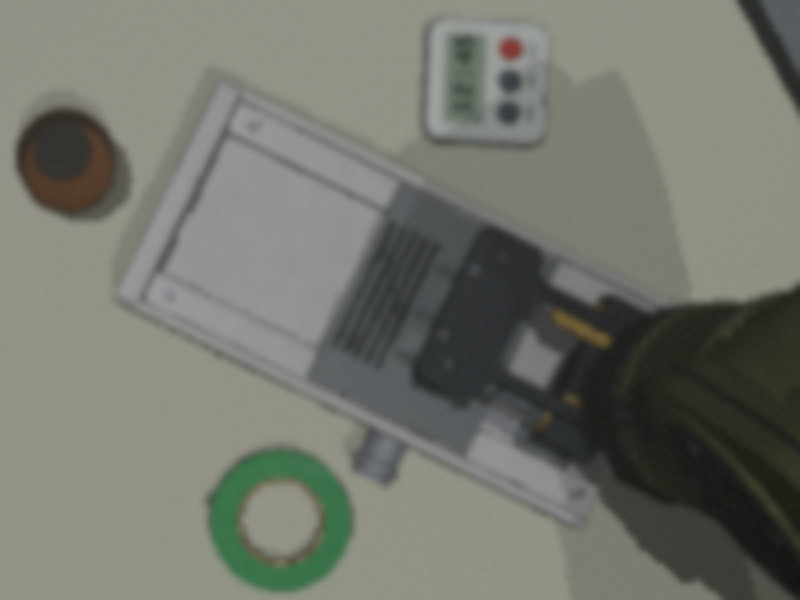

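```bash
python3 - <<'E'
from h import *
p=np.load("box.npy")
print(b2w(p,np.array([[-98.5,0,66],[-58,0,61],[-45,0,61],[20,0,61],[37,0,61]])/1e3)*1e3)
T=pickle.load(open("top2.pkl","rb"))
u=np.array([(402,182),(312,378)])/4+[269.6,169.6]
w=ray(T,u,.055);c,s=np.cos(p[2]),np.sin(p[2])
print(((w[:,:2]-p[:2])@np.array([[c,-s],[s,c]]))*1e3-[41,0])
E
```

```text
[[513.59053772 148.34288248  66.        ]
 [530.75166674 185.02728858  61.        ]
 [536.26017729 196.80253004  61.        ]
 [563.80273003 255.67873736  61.        ]
 [571.0061669  271.07713005  61.        ]]
[[-16.13484937 -49.59226262]
 [-19.1305996   49.81284557]]
```

apply_moves(moves=[[[0,0,10,0,0],[0,0,35,0,0],[0,0,65,0,0],[0,0,75,-0.08,0],[0,0,75,-0.2,0]]])

```text
clock: 3.22
eef_pos: [0.5146, 0.1482, 0.1344]
ee_rot: [0.316, 0.949, 0.002, 0.001]
wrist_force: [0.2, -0.6, 0.4]
gripper_width: 0.003
```

apply_moves(moves=[[[3,7,0,-0.12,0],[6,14,0,-0.24,0],[9,21,0,-0.36,0],[12,28,0,-0.48,0],[16,36,0,-0.6,0]]])

```text
clock: 3.63
eef_pos: [0.5287, 0.1838, 0.1317]
ee_rot: [0.583, 0.812, -0.001, -0.001]
wrist_force: [-0.6, -0.5, 0.6]
gripper_width: 0.008
```

apply_moves(moves=[[[0,0,0,-0.12,0],[0,0,0,-0.24,0],[0,0,0,-0.36,0],[0,0,0,-0.48,0],[0,0,0,-0.6,0]]])

```text
clock: 4.05
eef_pos: [0.5287, 0.1839, 0.1316]
ee_rot: [0.797, 0.604, -0.001, -0.0]
wrist_force: [-0.3, 0.1, -0.6]
gripper_width: 0.002
```

apply_moves(moves=[[[0,0,-5,-0.1,0],[0,0,-15,-0.17,0],[0,0,-30,-0.17,0],[0,0,-40,-0.17,0],[0,0,-40,-0.17,0]]])

```text
clock: 4.47
eef_pos: [0.5276, 0.1835, 0.0898]
ee_rot: [0.844, 0.537, -0.002, -0.001]
wrist_force: [-1.0, -0.4, 1.1]
gripper_width: 0.008
```

```bash
python3 snap.py 3; python3 - <<'E'
from plant import arm
import numpy as np
from scipy.spatial.transform import Rotation as R
y=R.from_quat(arm.get_state()["ee_rot"]).as_matrix()[:,1];print(np.degrees(np.arctan2(y[1],y[0])))
E
```

```text
4.5667 [0.52906412 0.1836878  0.09152307] [ 8.43817258e-01  5.36630238e-01 -5.77749681e-04 -2.98516238e-04] [ 0.17106279 -0.63619752  0.52335049] 0.0085380685321511 [-0.52591751  0.83563337  0.18848531  1.88883798 -0.32741583  0.44822344
 -0.53938189]
-25.090930022210582
```

View pics/top3.png

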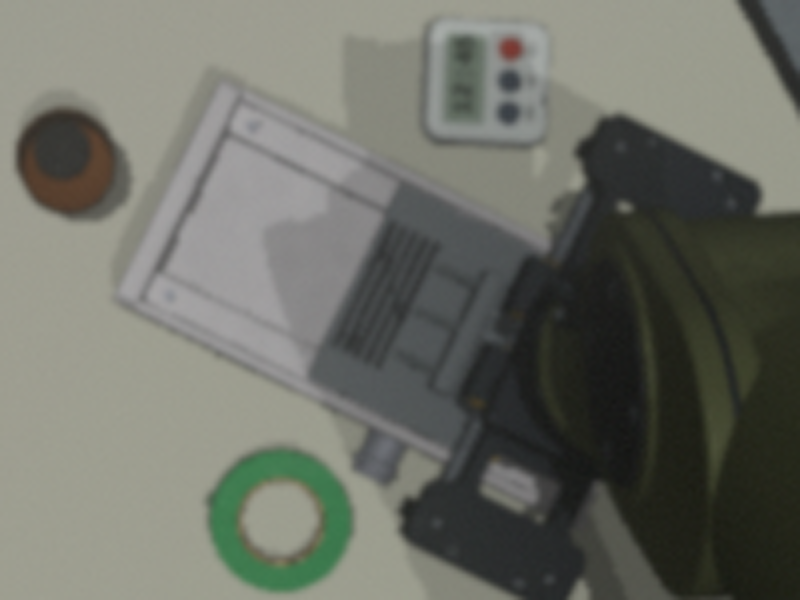

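View pics/side3.png

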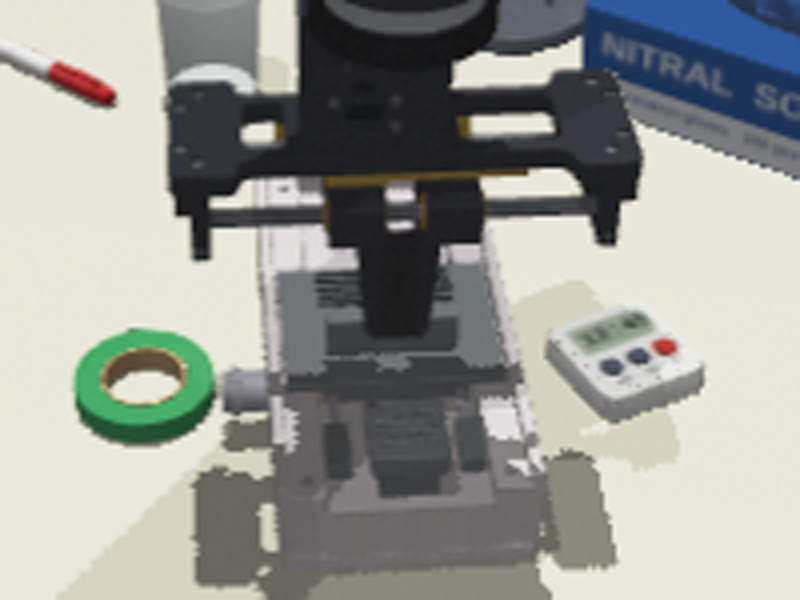

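apply_moves(moves=[[[0,0,-8,0,0],[0,0,-18,0,0],[0,0,-26,0,0],[0,0,-30,0,0],[0,0,-30,0,0]]])

```text
clock: 4.98
eef_pos: [0.5287, 0.1836, 0.0605]
ee_rot: [0.844, 0.537, -0.001, -0.0]
wrist_force: [0.0, -0.7, -0.9]
gripper_width: 0.008
```

apply_moves(moves=[[[2,4,0,0,0],[4,8,0,0,0],[5,11,0,0,0],[6,13,0,0,0],[7,16,0,0,0]]])

```text
clock: 5.4
eef_pos: [0.5367, 0.1999, 0.062]
ee_rot: [0.844, 0.537, 0.0, 0.0]
wrist_force: [-0.7, -0.9, 0.5]
gripper_width: 0.001
```

Near contact or just touching. Push on slowly.

apply_moves(moves=[[[2,4,0,0,0],[4,8,0,0,0],[6,13,0,0,0],[8,17,0,0,0],[10,21,0,0,0]]])

```text
clock: 5.82
eef_pos: [0.5467, 0.2214, 0.0617]
ee_rot: [0.844, 0.537, 0.0, -0.0]
wrist_force: [-0.1, 0.1, 0.2]
gripper_width: 0.003
```

```bash
python3 snap.py 4
```

```text
5.9167 [0.54698489 0.22224478 0.06170324] [ 8.43463757e-01  5.37185631e-01  6.78487275e-04 -1.68066972e-04] [ 0.46168476  0.40099696 -0.26797901] 0.004946587531648291 [-0.5712361   0.90918637  0.19013132  1.80695231 -0.34609199  0.45670102
 -0.57733124]
```

View pics/top4.png

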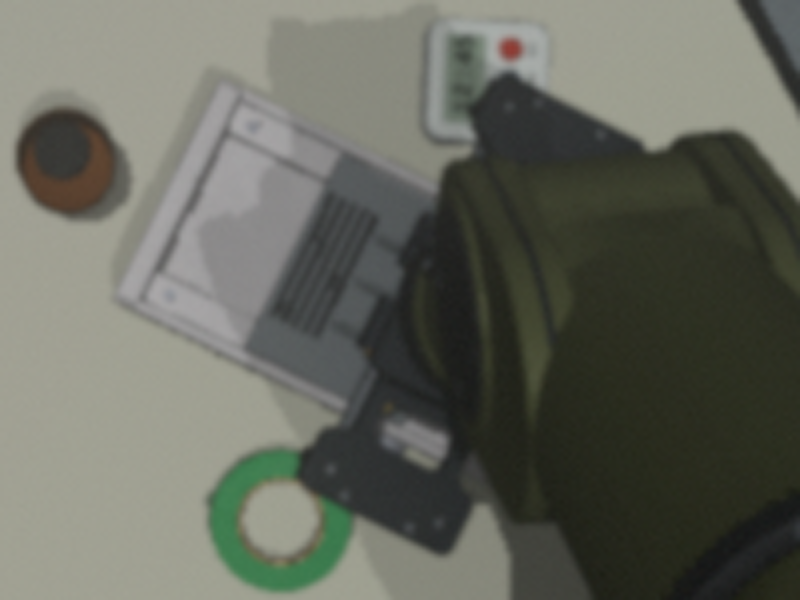

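View pics/side4.png

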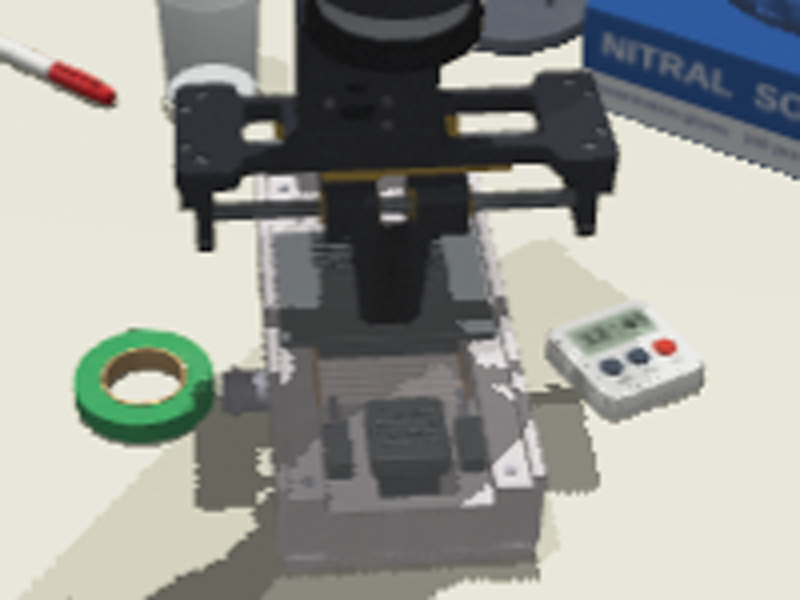

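```bash
cat > cx.py <<'E'
from h import *
import sys
p=np.load("box.npy");k=sys.argv[1]
T=pickle.load(open(f"top{k}.pkl","rb"))
u=np.array(eval(sys.argv[2]))/4+[269.6,169.6]
w=ray(T,u,.055);c,s=np.cos(p[2]),np.sin(p[2])
print(((w[:,:2]-p[:2])@np.array([[c,-s],[s,c]]))*1e3-[41,0])
E
python3 cx.py 4 "[(340,154),(246,348)]"; python3 - <<'E'
from h import *
p=np.load("box.npy");d=np.array([.54698,.22224])-p[:2];c,s=np.cos(p[2]),np.sin(p[2]);print(d@[c,s],d@[-s,c])
E
```

```text
[[ 15.23097897 -48.24247382]
 [ 14.08147168  51.09126345]]
-0.017416722501482053 0.0010687746676125596
```

apply_moves(moves=[[[2,4,0,0,0],[4,8,0,0,0],[6,13,0,0,0],[8,17,0,0,0],[10,21,0,0,0]]])

```text
clock: 6.33
eef_pos: [0.5567, 0.2425, 0.0617]
ee_rot: [0.844, 0.537, 0.0, -0.0]
wrist_force: [0.1, -0.5, -0.2]
gripper_width: 0.005
```

apply_moves(moves=[[[2,4,0,0,0],[3,7,0,0,0],[4,9,0,0,0],[5,11,0,0,0],[6,13,0,0,0]]])

```text
clock: 6.75
eef_pos: [0.5625, 0.2548, 0.0617]
ee_rot: [0.844, 0.537, -0.0, 0.0]
wrist_force: [0.1, 0.3, -0.0]
gripper_width: 0.008
```

```bash
python3 snap.py 5
```

```text
6.85 [0.56271644 0.25529303 0.06174041] [ 8.43745101e-01  5.36744004e-01  2.77439095e-04 -4.62515864e-05] [-0.29149087  0.5663867   0.18622849] 0.005538136005523726 [-0.61785878  0.93461701  0.2142634   1.71991348 -0.34906435  0.52412347
 -0.62177091]
```

View pics/top5.png

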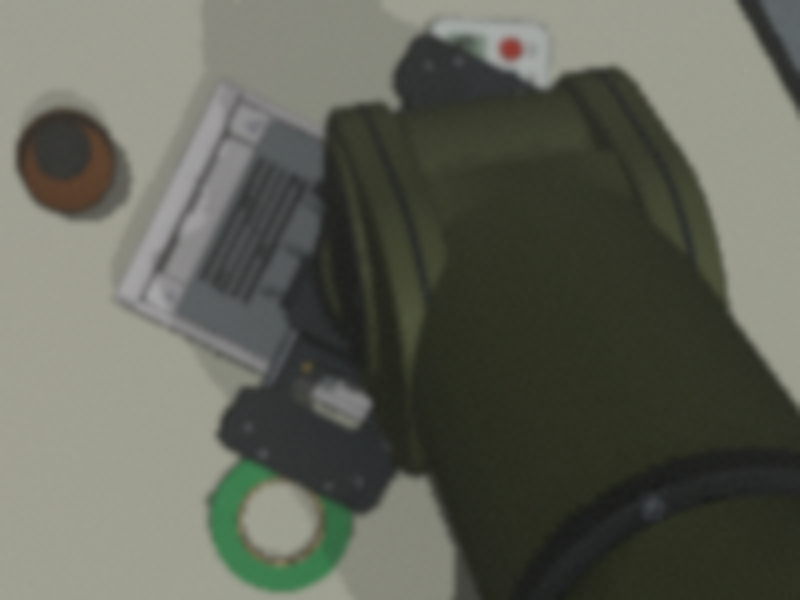

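```bash
python3 cx.py 5 "[(270,122),(178,314)]"
```

```text
[[ 50.67415105 -46.89814   ]
 [ 48.88622507  51.14711367]]
```

apply_moves(moves=[[[1,2,0,0,0],[2,5,0,0,0],[3,7,0,0,0],[4,9,0,0,0],[5,11,0,0,0]]])

```text
clock: 7.27
eef_pos: [0.5676, 0.266, 0.0618]
ee_rot: [0.844, 0.537, -0.0, 0.0]
wrist_force: [0.6, -1.2, 0.9]
gripper_width: 0.0
```

apply_moves(moves=[[[0,0,0,0,0],[-1,-2,0,0,0],[-4,-8,0,0,0],[-8,-17,0,0,0],[-8,-17,0,0,0]]])

```text
clock: 7.68
eef_pos: [0.5585, 0.2454, 0.0618]
ee_rot: [0.845, 0.535, -0.001, 0.001]
wrist_force: [-0.3, 0.2, -0.0]
gripper_width: 0.008
```

apply_moves(moves=[[[0,0,15,0,0],[0,0,45,0,0],[0,0,80,0,0],[-10,-20,110,0,0],[-25,-50,130,0,0]]])

```text
clock: 8.1
eef_pos: [0.5364, 0.2016, 0.1944]
ee_rot: [0.843, 0.538, 0.003, -0.0]
wrist_force: [0.8, -1.7, 0.7]
gripper_width: 0.008
```

apply_moves(moves=[[[-20,-35,10,0,0],[-40,-70,20,0,0],[-60,-105,20,0,0],[-80,-140,20,0,0],[-90,-160,20,0,0]]])

```text
clock: 8.52
eef_pos: [0.4409, 0.0345, 0.2123]
ee_rot: [0.845, 0.535, -0.001, 0.0]
wrist_force: [-0.5, -0.5, 0.7]
gripper_width: 0.005
```

```bash
python3 snap.py 6
```

```text
8.6167 [0.44168802 0.03425246 0.21225894] [ 8.45970546e-01  5.33227910e-01 -1.34531233e-03  1.45454010e-04] [ 0.92008987 -0.9901619  -0.55902436] 0.003223413217550054 [-0.34713855  0.52177743  0.25172467  2.13419125 -0.25175349  0.51530475
 -0.35327066]
```

View pics/top6.png

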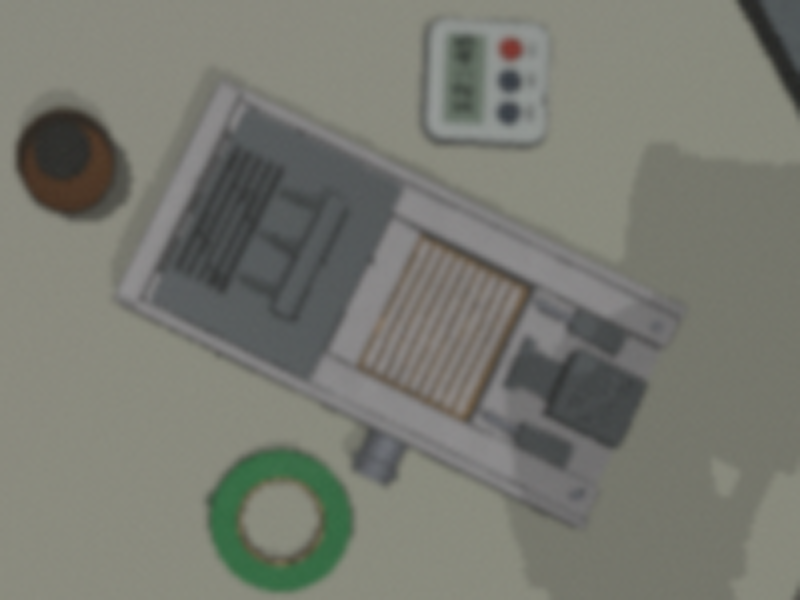

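View pics/side6.png

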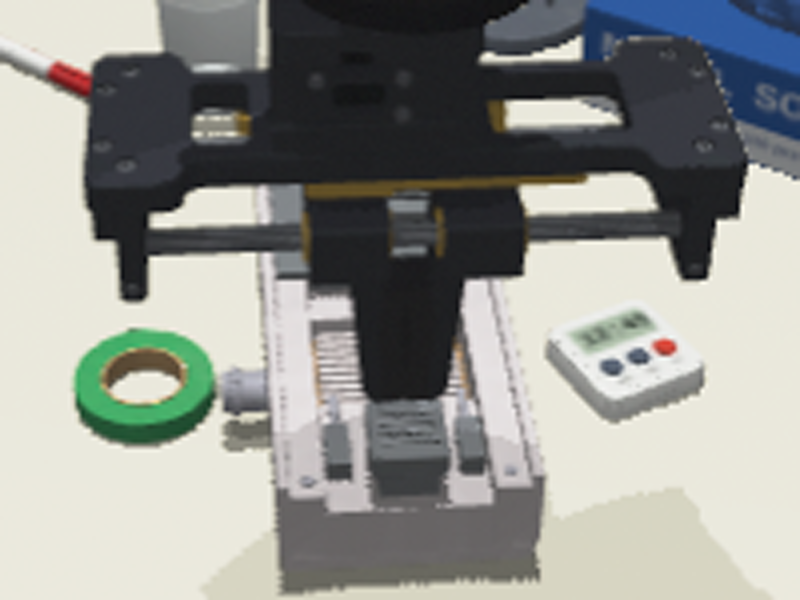

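apply_moves(moves=[[[-5,-30,10,0,0],[-10,-70,20,0,0],[-15,-110,30,0,0],[-15,-140,30,0,0],[-15,-150,30,0,0]]])

```text
clock: 9.03
eef_pos: [0.43, -0.1158, 0.2427]
ee_rot: [0.846, 0.534, 0.001, 0.002]
wrist_force: [0.6, -0.2, -0.7]
gripper_width: 0.007
```

apply_moves(moves=[[[0,-30,10,0,0],[0,-60,20,0,0],[0,-80,20,0,0],[0,-80,20,0,0],[0,-80,20,0,0]]])

```text
clock: 9.45
eef_pos: [0.43, -0.1908, 0.2615]
ee_rot: [0.844, 0.536, 0.0, -0.0]
wrist_force: [0.9, 1.3, -0.2]
gripper_width: 0.001
```

```bash
python3 snap.py 7; python3 cx.py 7 "[(403,187),(312,378)]"; python3 - <<'E'
from h import *
for n in("top","side"):
    a=pickle.load(open(n+"0.pkl","rb"))["img"].astype(int);b=pickle.load(open(n+"7.pkl","rb"))["img"]
    for nm,B in (("tape",[[.450,.2875,.013]]),("timer",[[.6635,.193,.017]]),("bottle",[[.62,.392,.05]])):
        d=pickle.load(open(n+"0.pkl","rb"));u,v=proj(d,np.array(B))[0].astype(int)
        print(n,nm,u,v,np.abs(a[v-15:v+15,u-15:u+15]-b[v-15:v+15,u-15:u+15]).mean())
E
```

```text
9.55 [ 0.42982732 -0.18911695  0.26126309] [ 8.43149646e-01  5.37678196e-01  9.46251539e-05 -9.07255474e-04] [ 0.32374546  0.38606747 -0.42915765] 0.00437403257668224 [ 0.15546863  0.46700904  0.24353954  2.00211624 -0.1726708   0.69311852
  0.07187991]
[[-17.57372818 -47.72776308]
 [-19.1305996   49.81284557]]
top tape 340 300 1.634074074074074
top timer 391 190 2.062962962962963
top bottle 287 207 2.0614814814814815
side tape 275 292 15.103703703703705
side timer 395 284 17.482592592592592
side bottle 326 226 10.753333333333334
```

View pics/side7.png

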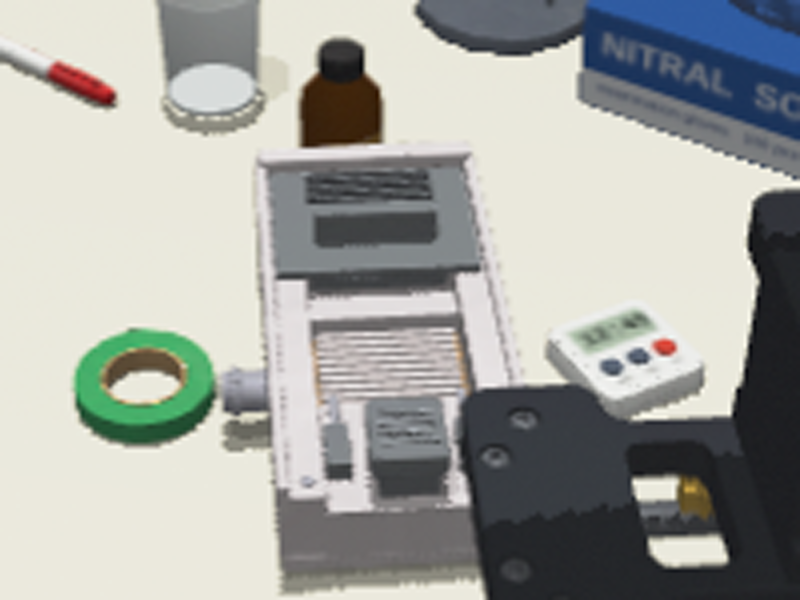

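```bash
python3 - <<'E'
from h import *
a=pickle.load(open("side0.pkl","rb"))["img"];b=pickle.load(open("side7.pkl","rb"))["img"]
print(a[290:300,300:302].mean((0,1)), a[380:390,300:310].mean((0,1)),b[380:390,300:310].mean((0,1)))
for im in(a,b):
    h=cv2.cvtColor(im,cv2.COLOR_RGB2HSV);m=cv2.inRange(h,(50,120,60),(80,255,255))[270:320,250:300];print(cv2.moments(m,True)['m10']/m.astype(bool).sum(),cv2.moments(m,True)['m01']/m.astype(bool).sum())
g=lambda i,x,y:cv2.Canny(i[y:y+50,x:x+60],60,150).astype(float)
for x,y in((370,265),(305,205),(270,185)):print(cv2.phaseCorrelate(g(a,x,y),g(b,x,y)))
E
```

```text
[160.6 160.2 161.8] [220.98 219.31 203.15] [234.98 233.8  221.28]
25.677618069815196 27.474332648870636
25.64344262295082 27.46311475409836
((0.12141131825248053, 0.02426857194324228), 0.4111296206625525)
((0.1629721111958773, -0.08365954311268808), 0.5091518027289239)
((0.1282077939495636, -0.02823266803752844), 0.9382676421847194)
```

The side picture is only brighter than before. The tape, timer, bottle and beaker have not moved.

```bash
python3 -c "
from plant import arm
print(arm.close_job())"
```

```text
the job is handed in; nothing more can be done
None
```

The filter compartment is open and the job is handed in, at about 9.6 s of the 38 s allowed.

I pressed the snap tab down with closed fingertips until it bottomed out. The last readings there were 13.5 to 14.5 N at the wrist, and the cover sprang to about x = -17 mm. After lifting and turning the hand a quarter turn, I pushed the cover by the rear of its ledge along the runners. The hand then backed off, lifted and moved well aside.

What the last checks showed:
- **Cover:** its origin is at about box x = 64 mm, good to about 2 mm. That is well past the 46 mm needed and short of the stop at 68 mm. It looks flat in the side view, and the whole filter opening is uncovered.
- **Tab:** it is back up.
- **Things around the box:** the tape, timer, bottle and beaker are where they were, to well under a pixel in the side view. I did not measure the marker.
- **One disagreement:** a plain pixel comparison of the side pictures gave large differences. The later picture is brighter overall. Colour and edge comparison showed no shift.

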